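# Find the flat on a desk-lift gearbox shaft and hold the drive collar home on it

## Robot

A 6-joint arm with a two-finger parallel gripper is mounted at the origin on the work surface. World frame = base frame: x ahead of the robot, y to its left, z up, the work surface at z = 0. Lengths are in m, angles in rad, forces in N, time in s.
With the tool pointing down it reaches from about 0.325 to 0.9 m from the base axis. Payload 3.5 kg.
Tool frame: the origin (TCP) lies midway between the tips of the shut fingers; the grasp point (between the pads) lies 19 mm behind it; z points along the fingers, y is the direction in which the jaws open and shut (so a half turn about z gives the same grasp; the last joint's range is limited). The gripper opens to 85 mm and grips with 20 to 120 N. Pads are 22 mm wide; open, the fingers measure 114 mm over their backs; the gripper's body (76 mm by 85 mm) begins 54 mm behind the grasp point. The pads swing forward as they close: fully open they stand 13 mm farther back than shut.
Start: joints at [-1.204, 0.276, -0.026, 1.268, 0, 1.467], TCP at [0.283, -0.557, 0.231] pointing down, gripper open.
Joint ranges: [-3.12, 3.12], [-0.85, 1.88], [-1.08, 1.24], [-1.95, 2.15], [-1.57, 1.53], [-3.14, 3.14]. Speed limits (rad/s): [2.57, 2.57, 3.14, 3.14, 3.14, 3.14].

## Interface

Orientations are given as a 3x3 rotation matrix whose columns are the frame's x, y, z axes.
In Python, from plant import robot gives the robot as it stands.
- The arm moves only by the shell command python3 -m crank 'ROWS'. ROWS is JSON, a list that holds one entry, the list of rows, each a list of 5 numbers: the opening, from 0 (shut) to 1 (fully open), then the shift along the tool's x, y, z as a fraction of full scale, then the turn about the tool's z as a fraction of full scale. In form: [[[fingers, tx, ty, tz, roll], ...]]. A call has 1 to 20 rows; each row shifts and turns the commanded pose from where the row before left it, along the tool's axes as they then stand; what a row does not reach is not made up. Full scale, the value 1, is 500 mm for a shift and 90 degrees for a turn. A row lasts 1/10 s, in which the tool goes at most 50 mm and 8.59 degrees, less where a joint would pass 70% of its speed; a pose out of reach is approached as far as the arm can. A call with a number of a shift or a turn outside -1 to 1 is refused whole. A call with a gripper value outside its range is refused whole. The fingers move at their own pace and stop on an object; the grip force is fixed at half the most. Time passes only in rows, so rows that do not move let the fingers close. It gives the time, the measured TCP pose, the force and the opening at its end, in the units of the state.
- robot.state(): the state, without advancing time (a new reading comes with each control period).
- robot.capture(name): name is "scene" or "top" or "wrist"; returns a dict with "pixels" (384x512x3 uint8, blue, green, red), "vfov" (degrees; the focal length in pixels is half the picture's height over the tangent of half this angle, whatever the lens; pixels are square), "cx", "cy" (the principal point, pixels), "k1" (the pictures are not rectified: a ray, as slopes to the right and down, at radius r is drawn at 1 + k1 r^2 times it, then the intrinsics apply), "origin" and "attitude" of the camera in the world; the wrist camera has in their place "tool_from_camera" (4x4, takes a point from camera to tool coordinates, whose origin is the TCP and whose axes are the flange's). Camera axes: x right, y down, z forward; pixel columns grow to the right and rows downward; lengths in m; the calibration is good to about 2 mm. A picture is of the moment at which its call begins: read the wrist's pose just before it. There is no depth.
- robot.finish_job(): hands the job in, once; it reports no verdict.
The state is a dict: "clock": time; "q": joint angles; "dq": joint speeds; "joint_efforts": joint torques, N m; "tcp_pos": TCP position; "tcp_rot": TCP orientation; "contact_force": force on the tool from outside, world axes, zero at the start; "torque": the same for the moment, N m; "opening": opening from 0.0 (shut) to 1.0 (fully open).
Only numpy, scipy, OpenCV 4.12 (cv2) and the standard library are available. Lean on these libraries where they do the work, as an engineer would, in place of code of your own. Each camera call takes 0.05 s, during which the arm holds its last target. There are 200 camera calls.

## Task

The crank gearbox of the height-adjustable desk is being put back together. First close the fingers on the flat of the bare upright shaft and, gripping it there, turn the shaft until the flat squarely faces the driver guide (the small bored block on top of the gearbox). Then fit the D-bored collar - the one with the set screw, not the plain round spare - over the shaft, flat on flat with its screw towards the guide, press it fully home against the spring under it and finish while still gripping it and holding it down there, not letting go; leave the spare collar, mug, pen cup and cactus where they are.

Things in the scene. Friction and masses are not known exactly. Their poses are not given: they have to be found in the camera images.
- gearbox: fixed gearbox, grey top plate 50 mm above the desk. Origin: on the desk, straight below the shaft's axis; z up, x towards the driver guide. Reaches x -50 to +75, y -44 to +44 mm (crank stub to y +64, under 40 mm high). Driver guide: bored block 12 x 34 mm on the top plate, centre at x +64 mm, its top 74 mm above the desk
- flat: flat of the upright steel shaft. Shaft: 28 mm diameter, dark, with one bright flat all along, 9.5 mm from the axis (23.5 mm across the flat and the round back, 28 mm elsewhere). Origin: middle of the flat, 76.5 mm above the desk; x points out of the flat, z up. The shaft turns both ways with light friction (0.07 N m), stays where left, and cannot move sideways or up
- shaft_top (a point): centre of the shaft's top end, on its axis, 105 mm above the desk; top 3 mm chamfered; bare from here down to the seat ring
- spindle (a joint): angle of the shaft in its gearbox, rad, counter-clockwise seen from above; 0 = the flat squarely faces the driver guide. Starts between 0.6 and 1.9
- seat (a joint): how far the sprung ring (44 mm diameter) at the foot of the shaft is pushed down, m: 0 = up (ring top 60 mm above the desk), 0.006 = on its stop (54 mm). The spring pushes up with 4 N at 0 and 8.5 N at 0.006, so the collar must be held down to stay home
- collar: loose steel collar, 0.2 kg, 24 mm high, 54 mm diameter, lying bore upright on the desk. Two wrench flats 46 mm apart face its +y and -y (grip there); a 9 mm set screw sticks out 5 mm at +x. D bore: 30 mm diameter, its flat 10.5 mm from the axis on the +x (screw) side, so 1 mm play on the shaft. Origin: centre of underside, z up; home = origin 54 mm above the desk
- collar_screw (a point): outer end of the collar's set screw, 32 mm from the collar's axis along its +x and 12 mm above its underside
- spare: bystander: plain round steel collar lying on the desk, 54 mm diameter, 24 mm high, round 30 mm bore, no screw and no wrench flats. It may lie where the D collar could have been
- mug: bystander: white mug, 80 mm diameter, 90 mm high, origin at the centre of its underside
- pencup: bystander: dark pen cup, 76 mm diameter, 95 mm high, with pens up to 150 mm, origin at the centre of its underside
- cactus: bystander: cactus in a terracotta pot, 76 mm diameter, 112 mm high, origin at the centre of its underside
Not all that is in view belongs to the job. What is shaped like the gearbox but purple is not meant. What is shaped like the collar but orange is not meant.

How it is judged:
On the way:
1. the fingers grip the shaft on its flat, and the flat faces the driver guide within 0.17 rad, before the collar is lifted (contact force between the fingers and flat above 1.5 N and value of joint spindle between -0.17 and 0.17 rad and height (world z) of collar below 0.015 m), for 0.2 s.
At the end, for the whole second after the job is handed in: the D collar is level on the shaft (centred within 3 mm), within 2.5 mm of fully home, seat ring down over 3 mm, screw towards the guide within 0.22 rad, shaft flat within 0.3 rad, at rest and still gripped by the fingers (over 2 N), which hold it down against the spring (horizontal distance between collar and shaft_top below 0.003 m and z of collar in the frame of gearbox between 0.05 and 0.0565 m and angle between collar's own z axis and vertical below 0.12 rad and angle between the x axis of collar and the x axis of gearbox, either way round below 0.22 rad and x of collar_screw in the frame of gearbox above 0.025 m and value of joint spindle between -0.3 and 0.3 rad and value of joint seat above 0.003 m and contact force between the fingers and collar above 2 N and linear speed of collar below 0.02 m/s); the arm keeps its last pose, push and grip.
It fails at once if a bystander (spare collar, mug, pen cup, cactus) is shifted more than 25 mm or tipped over (distance of any of spare, mug, pencup, cactus from where it was at the start of the episode above 0.025 m or angle between any of mug, pencup, cactus's own z axis and vertical above 0.6 rad).
It also fails if it takes over 72 s, if anything falls off the work surface, if the arm or the gripper's body presses on something with over 40 N, if the wrist force passes 120 N, or if a joint passes its speed limit or range.

## Working session

There is one attempt and no reset: what is moved stays moved. The work goes in short steps, Python scripts to look and compute and a shell command to move; the robot and the scene stay as the last step left them, time stands still between calls to the robot, and variables do not carry over. Pictures are saved under pics/ and viewed, about 8 in all and at most 12, crops included, and the job is handed in when it is done.

```bash
mkdir -p pics; ls; cat > h.py <<'E'
import numpy as np, cv2, json
from plant import robot
def cap(name):
    s=robot.state(); c=robot.capture(name)
    h=c["pixels"].shape[0]; f=h/2/np.tan(np.radians(c["vfov"])/2)
    if "origin" in c: R=np.array(c["attitude"]);o=np.array(c["origin"])
    else:
        T=np.array(c["tool_from_camera"]); Rt=np.array(s["tcp_rot"])
        R=Rt@T[:3,:3]; o=np.array(s["tcp_pos"])+Rt@T[:3,3]
    return dict(img=np.array(c["pixels"]),f=f,cx=c["cx"],cy=c["cy"],k1=c["k1"],R=R,o=o)
def save(c,fn):
    cv2.imwrite("pics/%s.png"%fn,c["img"]); np.savez("pics/%s.npz"%fn,**c)
def load(fn): return dict(np.load("pics/%s.npz"%fn))
def ray(c,u,v):
    d=np.array([(u-c["cx"])/c["f"],(v-c["cy"])/c["f"]]);rd=np.hypot(*d);r=rd
    for _ in range(20): r=rd/(1+c["k1"]*r*r)
    d=d*(r/rd if rd>0 else 1)
    return c["R"]@np.array([d[0],d[1],1])
def at(c,u,v,z):
    r=ray(c,u,v); return c["o"]+r*(z-c["o"][2])/r[2]
def proj(c,p):
    q=c["R"].T@(np.array(p)-c["o"]); x=q[:2]/q[2]; x=x*(1+c["k1"]*(x@x))
    return x*c["f"]+[c["cx"],c["cy"]]
E
python3 - <<'E'
from h import *
a=cap("scene");b=cap("top");save(a,"s0");save(b,"t0")
for c in(a,b):print(c["o"],c["R"].round(3).tolist(),c["f"],c["k1"])
s=robot.state();print(s["clock"],np.round(s["tcp_rot"],3).tolist())
E
```

```text
pics
[1.16652539 0.38857657 1.04954465] [[-0.574, 0.658, -0.488], [0.819, 0.454, -0.351], [-0.01, -0.601, -0.799]] 434.1754845397521 -0.020006435600849585
[ 0.34074159 -0.00719432  1.31348978] [[-0.022, -0.98, 0.196], [-1.0, 0.022, -0.003], [-0.001, -0.196, -0.981]] 443.743377485154 -0.039982214875648084
0.1 [[0.892, 0.453, -0.001], [0.453, -0.892, 0.002], [0.0, -0.002, -1.0]]
```

View pics/t0.png

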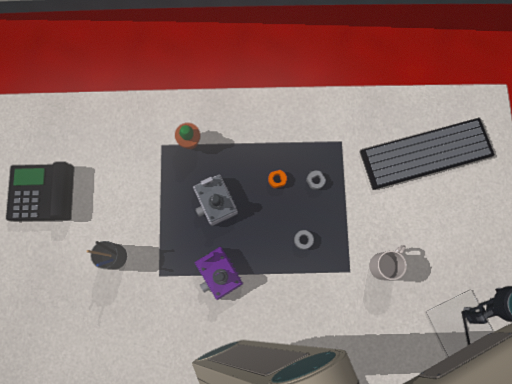

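View pics/s0.png

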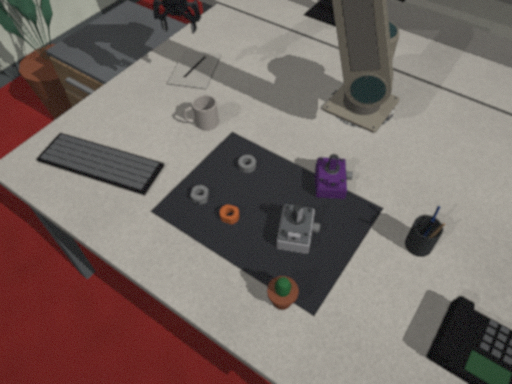

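The top view shows the gearbox at (215,200), the purple decoy at (220,273), the orange decoy at (278,179), and grey collars at (317,180) and (304,240). I'll zoom in to tell the two collars apart.

```bash
python3 - <<'E'
from h import *
t=load("t0");s=load("s0")
z=lambda c,x,y,w,h,k:cv2.resize(c["img"][y:y+h,x:x+w],(w*k,h*k),interpolation=cv2.INTER_CUBIC)
A=z(t,185,165,60,70,6);B=z(t,285,160,50,100,4);
C=z(s,270,195,55,65,6);D=z(s,180,145,90,80,4)
im=np.zeros((820,760,3),np.uint8)
def put(a,x,y): im[y:y+a.shape[0],x:x+a.shape[1]]=a
put(A,0,0);put(C,370,0);put(B,0,420);put(D,370,420)
im=cv2.resize(im,(556,600));cv2.imwrite("pics/z0.png",im)
for n,u,v,h in[("gb shafttop",216,200,.105),("c1",317,180,.024),("c2",304,240,.024)]:print(n,at(t,u,v,h).round(3))
E
```

```text
gb shafttop [0.566 0.083 0.105]
c1 [ 0.636 -0.213  0.024]
c2 [ 0.458 -0.166  0.024]
```

View pics/z0.png

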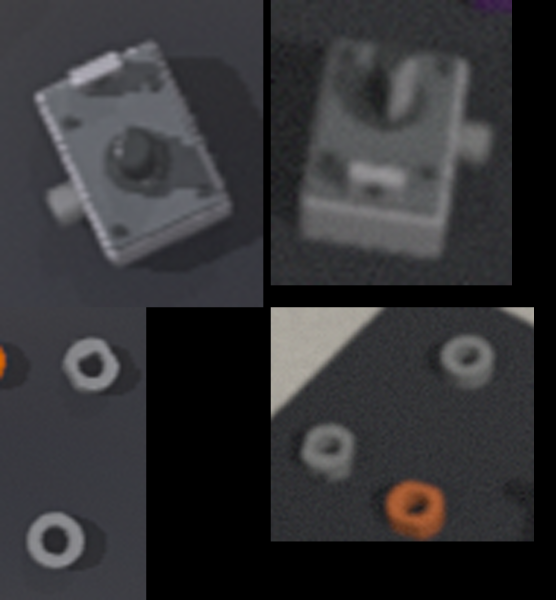

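The D collar is the upper one: c1, with a screw bump towards the lower right in the scene view. The guide is on the upper-left side of the gearbox. I'll move over the collar and look with the wrist camera.

```bash
python3 -m crank '[[[1,0.06,-0.02,-0.012,0],[1,0.06,-0.02,-0.012,0],[1,0.06,-0.02,-0.012,0],[1,0.06,-0.02,-0.012,0],[1,0.06,-0.02,-0.012,0],[1,0.06,-0.02,-0.012,0],[1,0.06,-0.02,-0.012,0],[1,0.06,-0.02,-0.012,0],[1,0.06,-0.02,-0.012,0],[1,0.06,-0.02,-0.012,0],[1,0.06,-0.02,-0.012,0],[1,0.06,-0.02,-0.012,0],[1,0.06,-0.02,-0.012,0],[1,0,0,0,0],[1,0,0,0,0]]]'
python3 - <<'E'
from h import *
w=cap("wrist");save(w,"w1");print(w["o"],w["R"].round(3).tolist(),w["f"],proj(w,[.636,-.213,.024]),proj(w,[.566,.083,.1]))
E
```

```text
clock: 1.6
tcp_pos: [0.5718, -0.2643, 0.3087]
tcp_rot: [[0.891, 0.454, -0.001], [0.454, -0.891, 0.0], [-0.001, -0.001, -1.0]]
contact_force: [-0.4, 0.1, -0.5]
opening: 1.003
[ 0.63961087 -0.22896479  0.45168985] [[0.454, -0.849, -0.27], [-0.891, -0.433, -0.138], [-0.0, 0.303, -0.953]] 290.5083491535191 [240.05993837  96.53764344] [-13.73211111  38.7777151 ]
```

View pics/w1.png

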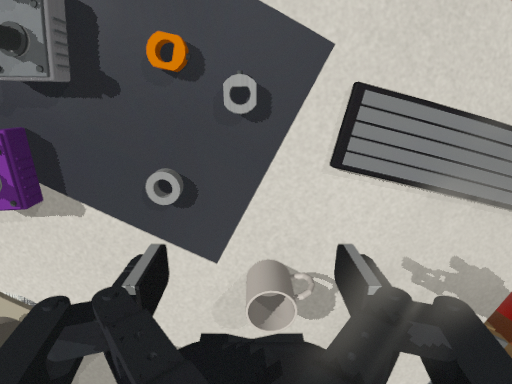

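D collar at (240,94), screw at (239,70), wrench flats left and right, so it is roughly aligned with the tool as it stands. Next I'll look over the gearbox.

```bash
python3 -m crank '[[[1,0.023,-0.062,0,0],[1,0.023,-0.062,0,0],[1,0.023,-0.062,0,0],[1,0.023,-0.062,0,0],[1,0.023,-0.062,0,0],[1,0.023,-0.062,0,0],[1,0.023,-0.062,0,0],[1,0.023,-0.062,0,0],[1,0.023,-0.062,0,0],[1,0.023,-0.062,0,0],[1,0,0,0,0],[1,0,0,0,0]]]'
python3 - <<'E'
from h import *
w=cap("wrist");save(w,"w2");p=proj(w,[.566,.083,.1]);print(p)
a=cv2.resize(w["img"][0:200,156:406],(800,640),interpolation=cv2.INTER_CUBIC)[:600]
cv2.imwrite("pics/w2z.png",a)
E
```

```text
clock: 2.85
tcp_pos: [0.5335, 0.063, 0.309]
tcp_rot: [[0.892, 0.453, -0.001], [0.453, -0.892, -0.001], [-0.001, 0.0, -1.0]]
contact_force: [0.4, 0.4, 0.3]
opening: 0.996
[249.08926432 132.84097441]
```

View pics/w2z.png

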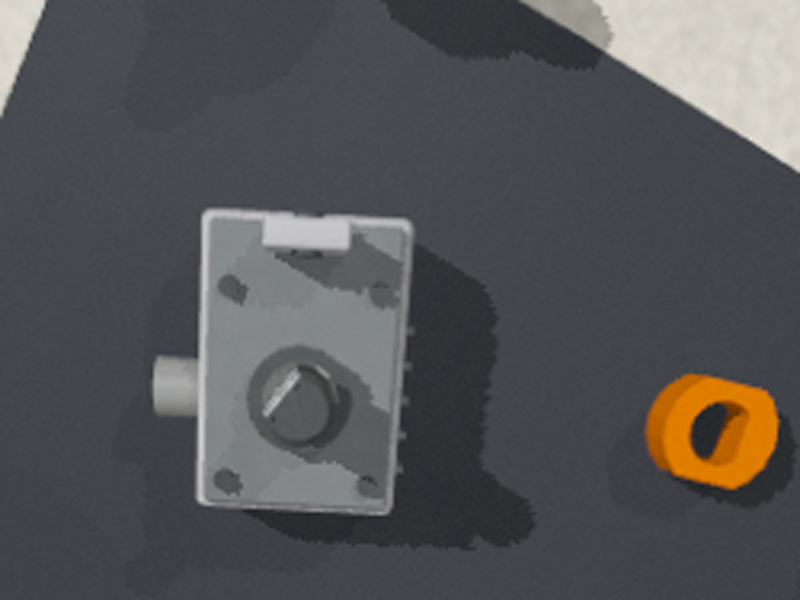

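```bash
cat > m.py <<'E'
from h import *
w=load("w2");g=lambda u,v,z:at(w,156+(u+.5)/3.2-.5,(v+.5)/3.2-.5,z)[:2]
ang=lambda d:np.degrees(np.arctan2(d[1],d[0]))
P=[g(*p,.05) for p in[(205,212),(411,222),(389,513),(199,503)]]
print("plate",np.round(P,4).tolist(),"edges",[round(ang(P[i]-P[j]),1) for i,j in[(0,3),(1,2)]],[round(ang(P[i]-P[j])+0,1) for i,j in[(0,1),(3,2)]])
print("sizes",[round(np.linalg.norm(P[i]-P[j]),4) for i,j in[(0,3),(1,2),(0,1),(3,2)]])
G=[g(*p,.074) for p in[(264,246),(348,250)]];print("guide edge",np.round(G,4).tolist(),ang(G[0]-G[1]))
S=g(303,406,.105);print("shaft",S, "rim d",np.linalg.norm(g(270,410,.105)-g(336,402,.105)))
F=[g(*p,.105) for p in[(273,417),(301,370)]];print("flat normal",ang(F[1]-F[0])+90,np.linalg.norm(F[1]-F[0]),(sum(F)/2))
w1=load("w1")
c=w1["img"][55:125,205:275];cv2.imwrite("pics/c1.png",cv2.resize(c,(560,560),interpolation=cv2.INTER_CUBIC))
E
python3 m.py
```

```text
plate [[0.6206, 0.1534], [0.6549, 0.0775], [0.5452, 0.0286], [0.5115, 0.1049]] edges [np.float64(24.0), np.float64(24.1)] [np.float64(114.3), np.float64(113.9)]
sizes [np.float64(0.1194), np.float64(0.1201), np.float64(0.0833), np.float64(0.0834)]
guide edge [[0.6185, 0.1247], [0.6317, 0.0954]] 114.34864405427146
shaft [0.57372084 0.08521788] rim d 0.024381956084475003
flat normal 85.47005173636235 0.019784575326284 [0.57502902 0.09247635]
```

View pics/c1.png

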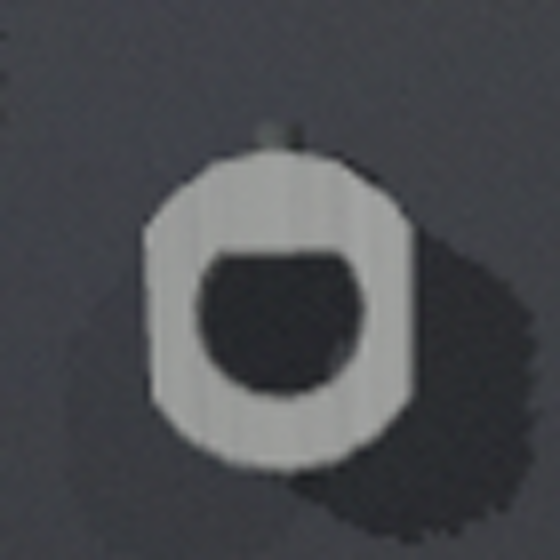

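Magnified wrist view: gearbox yaw is about 24°, and the shaft flat's normal points up-left at about 85° world, so spindle ≈ 1.07 rad. The collar crop shows the D bore's flat and the screw at the top (280,130), wrench flats at x = 148 and 412.

```bash
cat > m2.py <<'E'
from h import *
w=load("w1");g=lambda u,v,z:at(w,205+(u+.5)/8-.5,55+(v+.5)/8-.5,z)[:2]
ang=lambda d:np.degrees(np.arctan2(d[1],d[0]))
L=[g(145,230,.024),g(153,395,.024)];R=[g(413,230,.024),g(411,395,.024)]
F=[g(222,254,.024),g(338,254,.024)]
print("yaw",ang(L[0]-L[1]),ang(R[0]-R[1]),ang(F[0]-F[1])-90,"c",(sum(L)+sum(R))/4,"w",np.linalg.norm(sum(L)-sum(R))/2)
print("screw",g(280,130,.014), "rim",(g(281,152,.024)+g(281,468,.024))/2)
print(np.round(robot.state()["q"],3),robot.state()["clock"])
E
python3 m2.py
```

```text
yaw 28.4778437607124 26.541985639875573 26.915519955262084 c [ 0.63917614 -0.21072743] w 0.04620839103861238
screw [ 0.66697286 -0.19638595] rim [ 0.63930473 -0.21076575]
[-3.000e-03  9.000e-02 -9.000e-02  1.392e+00 -1.000e-03  2.670e+00] 2.9
```

```bash
python3 -m crank '[[[1,0.044,-0.001,0,-0.0917],[1,0.044,0,0,-0.0917],[1,0,0,0,-0.0917],[1,0,0,0,-0.0917],[1,0,0,0,-0.0917],[1,0,0,0,-0.0917],[1,0,0,0,-0.0917],[1,0,0,0,-0.0917],[1,0,0,0,-0.0917],[1,0,0,0,-0.0917],[1,0,0,0,-0.0917],[1,0,0,0,-0.0917],[1,0,0,0,-0.0917],[1,0,0,0,-0.0917],[1,0,0,0,-0.0917],[1,0,0,0,-0.0917],[1,0,0,0,-0.0917],[1,0,0,0,-0.0917],[1,0,0,0,0],[1,0,0,0,0]]]'
python3 -m crank '[[[1,0,0,0.08,0],[1,0,0,0.08,0],[1,0,0,0.08,0],[1,0,0,0.07,0],[1,0,0,0,0],[1,0,0,0,0]]]'
python3 - <<'E'
from h import *
w=cap("wrist");save(w,"w3");print(np.round(robot.state()["q"],2),np.round(robot.state()["tcp_pos"],4))
p=proj(w,[.5724,.0859,.105]);print(p);x,y=int(p[0])-80,max(0,int(p[1])-60);print(x,y)
cv2.imwrite("pics/w3z.png",cv2.resize(w["img"][y:y+120,x:x+160],(800,600),interpolation=cv2.INTER_CUBIC))
E
```

```text
clock: 4.9
tcp_pos: [0.5716, 0.0854, 0.3091]
tcp_rot: [[-0.996, 0.084, -0.0], [0.084, 0.996, -0.0], [0.0, -0.0, -1.0]]
contact_force: [0.5, 0.0, 0.1]
opening: 1.002
clock: 5.5
tcp_pos: [0.5712, 0.0863, 0.1544]
tcp_rot: [[-0.997, 0.081, -0.001], [0.081, 0.997, -0.0], [0.001, -0.0, -1.0]]
contact_force: [0.3, -0.3, 0.9]
opening: 1.001
[ 0.04  0.24 -0.23  1.09 -0.    0.12] [0.5727 0.0865 0.156 ]
[250.94376403 216.72128261]
170 156
```

View pics/w3z.png

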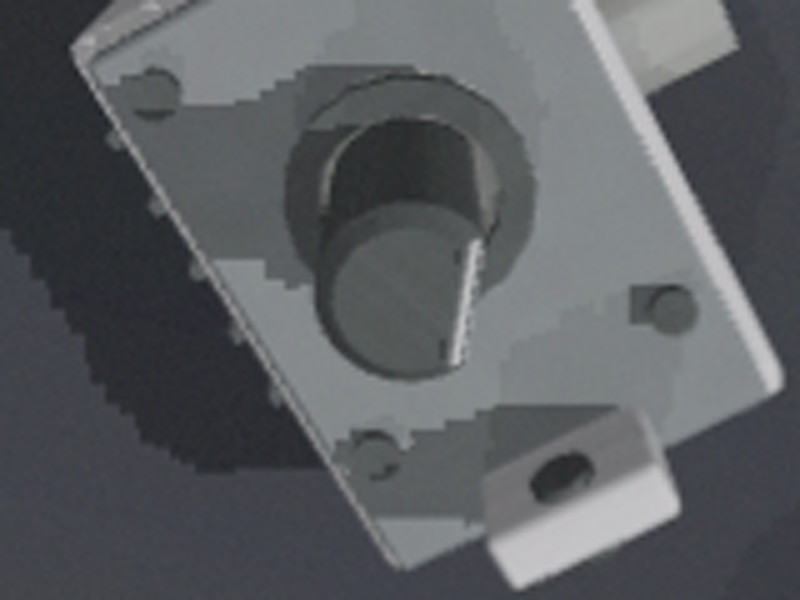

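The view shows the shaft top near (405,295), its flat edge from (481,240) to (462,365), and the guide at the lower right.

```bash
python3 - <<'E'
from h import *
from scipy.optimize import least_squares
w=load("w3");g=lambda u,v,z:at(w,170+(u+.5)/5-.5,156+(v+.5)/5-.5,z)[:2]
ang=lambda d:np.degrees(np.arctan2(d[1],d[0]))
Q=np.array([g(*p,.102) for p in[(316,285),(345,353),(410,381),(324,245),(325,320),(375,373),(450,371)]])
r=least_squares(lambda c:np.hypot(*(Q-c).T)-.014,[.57,.086]);print("axis",r.x,r.fun.round(4))
for a,b in[((482,240),(464,365)),((475,240),(453,363))]:
  F=[g(*a,.103),g(*b,.103)];d=F[0]-F[1];n=ang(d)+90
  print("flat n",n,np.linalg.norm(d),"dist",(sum(F)/2-r.x)@[np.cos(np.radians(n)),np.sin(np.radians(n))])
G=[g(660,455,.074),g(487,548,.074)];print("guide far",ang(G[0]-G[1]),np.linalg.norm(G[0]-G[1]))
G=[g(680,505,.074),g(517,589,.074)];print("g",ang(G[0]-G[1]))
b=[g(562,478,.074)];print("hole",b,ang(b[0]-r.x),np.linalg.norm(b[0]-r.x))
print(np.array(robot.state()["tcp_pos"])[:2],ang(np.array(robot.state()["tcp_rot"])[:2,1]))
E
```

```text
axis [0.57140301 0.0867787 ] [-0.     -0.0001  0.0004  0.0005 -0.0005  0.0002 -0.0001]
flat n 258.567419490097 0.01963566338659926 dist -0.008883482455129533
flat n 256.6394551955288 0.019400643860568268 dist -0.007579505289742625
guide far 117.20791471972744 0.034780014576287224
g 116.46377220496518
hole [array([0.61962756, 0.1090231 ])] 24.762319004131307 0.053107636607067535
[0.57266918 0.08647271] 85.39124826198467
```

```bash
python3 -m crank '[[[1,0.0016,-0.005,0,0.055],[1,0,0,0.046,0],[1,0,0,0.046,0],[1,0,0,0.046,0],[1,0,0,0.046,0],[1,0,0,0,0],[0.4,0,0,0,0],[0.3,0,0,0,0],[0.1,0,0,0,0],[0,0,0,0,0],[0,0,0,0,0],[0,0,0,0,0],[0,0,0,0,0],[0,0,0,0,0],[0,0,0,0,0],[0,0,0,0,0],[0,0,0,0,0]]]'
```

```text
clock: 7.25
tcp_pos: [0.5713, 0.0844, 0.0637]
tcp_rot: [[-0.986, 0.165, 0.002], [0.165, 0.986, 0.0], [-0.002, 0.001, -1.0]]
contact_force: [-1.2, 0.5, 5.9]
opening: 0.266
```

```bash
python3 -m crank '[[[0,0.0006,0,0,0.0892],[0,0.0006,0,0,0.0892],[0,0.0006,0,0,0.0892],[0,0.0006,0,0,0.0892],[0,0.0006,0,0,0.0892],[0,0.0006,0,0,0.0892],[0,0.0006,0,0,0.0892],[0,0,0,0,0],[0,0,0,0,0],[0,0,0,0,0],[0,0,0,0,0],[0,0,0,0,0]]]'; python3 -c "
from h import *;w=cap('wrist');save(w,'w4');s=robot.state();print(s['torque'],proj(w,[.5717,.0866,.105]))"
```

```text
clock: 8.45
tcp_pos: [0.5705, 0.0864, 0.0637]
tcp_rot: [[-0.415, 0.91, 0.004], [0.91, 0.415, 0.002], [0.001, 0.004, -1.0]]
contact_force: [0.9, 5.4, 6.3]
opening: 0.266
[ 0.62388502 -0.13461167 -0.06448764] [257.26650089 296.34276976]
```

View pics/w4.png

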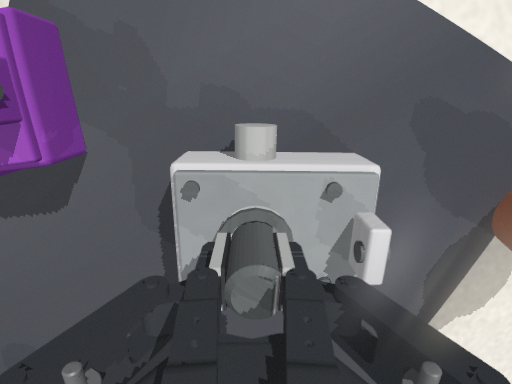

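The wrist view shows the fingers on the shaft with the flat facing the guide on the right, and the plate's edge level in the picture, so the shaft is aligned. I'll release it, lift, and turn towards the collar.

```bash
python3 - <<'E'
from h import *
w=load("w4");ang=lambda d:np.degrees(np.arctan2(d[1],d[0]))
a,b=at(w,190,171.5,.05),at(w,360,172.5,.05);print(ang((b-a)[:2]),ang(np.array(robot.state()["tcp_rot"])[:2,1]))
e=cv2.Canny(cv2.cvtColor(w["img"],cv2.COLOR_BGR2GRAY),40,120)[140:190,170:385]
for l in cv2.HoughLinesP(e,1,np.pi/720,40,minLineLength=110,maxLineGap=10)[:6,0]+[170,140,170,140]:
  print(l,[round(ang((at(w,l[2],l[3],z)-at(w,l[0],l[1],z))[:2]),2) for z in(.05,)])
E
python3 -m crank '[[[0.5,0,0,0,0],[0.5,0,0,0,0],[0.5,0,0,0,0],[0.5,0,0,-0.02,0],[0.5,0,0,-0.06,0],[0.5,0,0,-0.08,0],[0.5,0,0,-0.08,0.0884],[1,0,0,-0.08,0.0884],[1,0,0,-0.08,0.0884],[1,0,0,0,0.0884],[1,0,0,0,0.0884],[1,0,0,0,0.0884],[1,0,0,0,0.0884],[1,0,0,0,0.0884],[1,0,0,0,0.0884],[1,0,0,0,0.0884],[1,0,0,0,0.0884],[1,0,0,0,0]]]'
python3 -m crank '[[[1,-0.0184,0.074,0,0],[1,-0.0184,0.074,0,0],[1,-0.0184,0.074,0,0],[1,-0.0184,0.074,0,0],[1,-0.0184,0.074,0,0],[1,-0.0184,0.074,0,0],[1,-0.0184,0.074,0,0],[1,-0.0184,0.074,0,0],[1,0,0,0.08,0],[1,0,0,0.08,0],[1,0,0,0.08,0],[1,0,0,0,0],[1,0,0,0,0]]]'
python3 - <<'E'
from h import *
w=cap("wrist");save(w,"w5");p=proj(w,[.6392,-.2107,.024]);print(p);x,y=int(p[0])-80,max(0,int(p[1])-60);print(x,y)
cv2.imwrite("pics/w5z.png",cv2.resize(w["img"][y:y+120,x:x+160],(800,600),interpolation=cv2.INTER_CUBIC))
E
```

```text
24.191001974371265 24.54115048261093
clock: 10.3
tcp_pos: [0.5685, 0.0853, 0.2628]
tcp_rot: [[0.892, 0.451, 0.0], [0.451, -0.892, -0.0], [-0.0, 0.0, -1.0]]
contact_force: [0.8, 0.1, 0.2]
opening: 0.998
clock: 11.6
tcp_pos: [0.636, -0.2118, 0.1423]
tcp_rot: [[0.892, 0.453, -0.002], [0.453, -0.892, 0.001], [-0.001, -0.001, -1.0]]
contact_force: [0.6, -0.1, 0.7]
opening: 1.001
[252.63971439 181.04622775]
172 121Traceback (most recent call last):
  File "<stdin>", line 5, in <module>
TypeError: 'NoneType' object is not subscriptable
```

View pics/w5z.png

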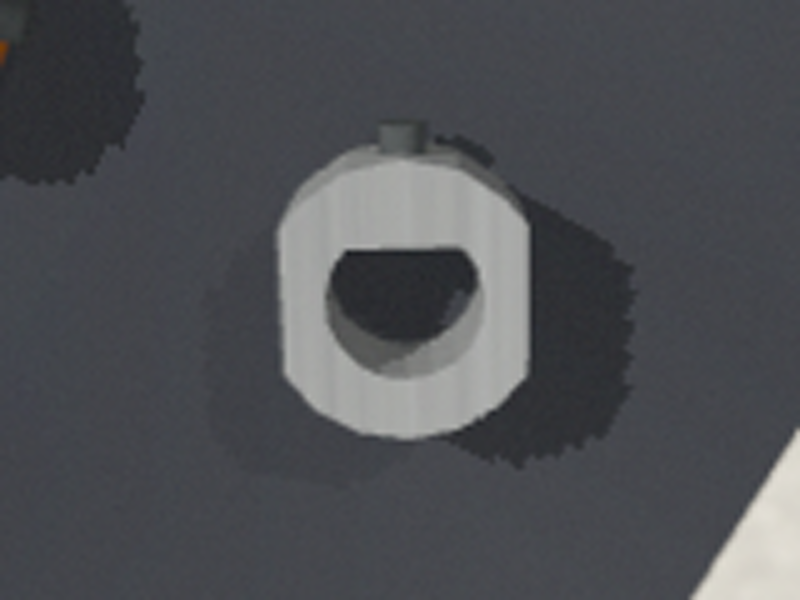

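The collar fills the view: centre about (404,299), flats at x = 281 and 528, screw straight up at (402,135).

```bash
python3 - <<'E'
from h import *
w=load("w5");g=lambda u,v,z:at(w,172+(u+.5)/5-.5,121+(v+.5)/5-.5,z)[:2]
ang=lambda d:np.degrees(np.arctan2(d[1],d[0]))
L=[g(279,225,.024),g(284,372,.024)];R=[g(530,225,.024),g(527,375,.024)];F=[g(345,248,.024),g(465,247,.024)]
print(ang(L[0]-L[1]),ang(R[0]-R[1]),ang(F[0]-F[1])-90)
c=np.array([(sum(L)+sum(R))/4,(g(404,160,.024)+g(404,437,.024))/2]);print(c,np.linalg.norm(sum(L)-sum(R))/2)
s=robot.state();t=np.array(s["tcp_pos"]);Rr=np.array(s["tcp_rot"]);print(t,ang(Rr[:2,0]));d=np.append(c.mean(0),t[2])-t;print("tool delta",Rr.T@d)
E
```

```text
27.428145107551796 27.356711527662338 27.43171093148983
[[ 0.63950294 -0.21051037]
 [ 0.63904107 -0.21053058]] 0.04610009190438758
[ 0.63754279 -0.21236927  0.14427921] 26.892030295635475
tool delta [ 2.37845181e-03 -8.66732680e-04  1.73787707e-06]
```

```bash
python3 -m crank '[[[1,0.006,-0.001,0.06,-0.005],[1,0,0,0.06,0],[1,0,0,0.06,0],[1,0,0,0.06,0],[1,0,0,0.022,0],[1,0,0,0.02,0],[1,0,0,0,0],[0.7,0,0,0,0],[0.5,0,0,0,0],[0.3,0,0,0,0],[0,0,0,0,0],[0,0,0,0,0],[0,0,0,0,0],[0,0,0,0,0],[0,0,0,0,0],[0,0,0,0,0]]]'
```

```text
clock: 13.25
tcp_pos: [0.6405, -0.2109, 0.0031]
tcp_rot: [[0.889, 0.458, 0.003], [0.458, -0.889, -0.001], [0.002, 0.003, -1.0]]
contact_force: [0.1, -1.1, 5.9]
opening: 0.526
```

Gripped: the opening of 0.526 matches the 46 mm flats. I'll lift, carry it over the shaft, then average a few state readings.

```bash
python3 -m crank '[[[0,0,0,-0.02,0],[0,0,0,-0.05,0],[0,0,0,-0.07,0],[0,0,0,-0.07,0],[0,0,0,-0.07,0],[0,0,0,-0.07,0],[0,0.019,-0.074,0,0],[0,0.019,-0.074,0,0],[0,0.019,-0.074,0,0],[0,0.019,-0.074,0,0],[0,0.019,-0.074,0,0],[0,0.019,-0.074,0,0],[0,0.019,-0.074,0,0],[0,0.019,-0.074,0,0],[0,0,0,0,-0.033],[0,0,0,0,0],[0,0,0,0,0],[0,0,0,0,0]]]'
cat > avg.py <<'E'
from h import *
P=[];A=[]
for i in range(8):
    robot.capture("wrist");s=robot.state();P.append(s["tcp_pos"]);R=np.array(s["tcp_rot"]);A.append(np.degrees(np.arctan2(R[1,0],R[0,0])))
p=np.mean(P,0);print(s["clock"],p.round(4),np.std(P,0).round(4),"yaw",np.mean(A),"open",s["opening"],"F",np.round(s["contact_force"],1))
d=np.array([.5727,.0867])-p[:2];a=np.radians(np.mean(A));print("tool dx,dy mm",1e3*(d@[np.cos(a),np.sin(a)]),1e3*(d@[np.sin(a),-np.cos(a)]))
E
python3 avg.py; python3 - <<'E'
from h import *
w=cap("wrist");save(w,"w6");cv2.imwrite("pics/w6z.png",cv2.resize(w["img"][60:300,100:420],(800,600),interpolation=cv2.INTER_CUBIC))
E
```

```text
clock: 15.05
tcp_pos: [0.5709, 0.0871, 0.1762]
tcp_rot: [[0.865, 0.502, -0.0], [0.502, -0.865, -0.0], [-0.0, -0.0, -1.0]]
contact_force: [-0.2, -0.5, -1.5]
opening: 0.524
15.45 [0.5711 0.0872 0.1763] [0.     0.0002 0.    ] yaw 30.15674117937405 open 0.5236416316601381 F [ 1.   0.3 -2.6]
tool dx,dy mm 1.1584887912408222 1.2352932901546323
```

View pics/w6z.png

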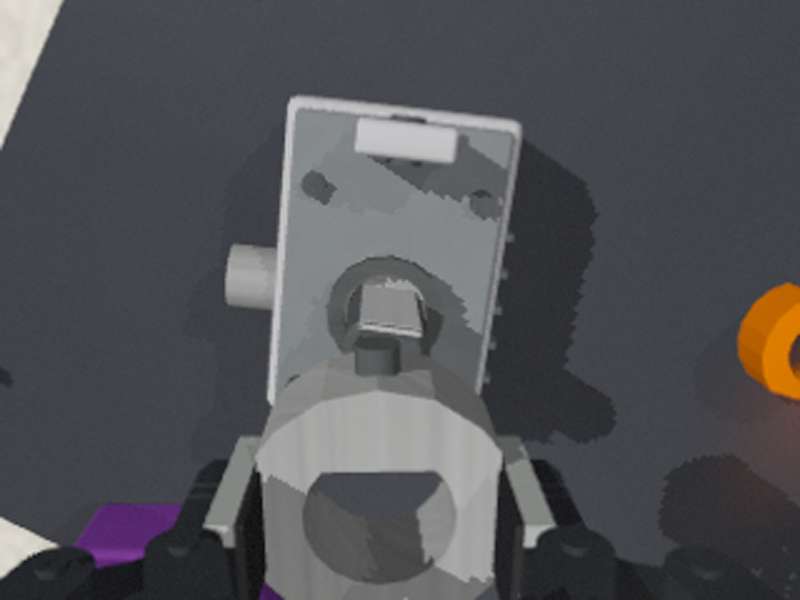

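The view shows the held collar level, screw forward, with the bright flat at (390,308) facing the guide. I applied the roll with the wrong sign, so it needs about +5.9°. I'll cross-check the axis from the flat's top edge.

```bash
python3 - <<'E'
from h import *
w=load("w6");g=lambda u,v,z:at(w,100+(u+.5)/2.5-.5,60+(v+.5)/2.5-.5,z)[:2]
ang=lambda d:np.degrees(np.arctan2(d[1],d[0]))
for z,a,b in[(.102,(361,322),(423,333)),(.105,(359,328),(421,336))]:
  F=[g(*a,z),g(*b,z)];n=ang(F[0]-F[1])-90;r=np.radians(n);print(n,np.linalg.norm(F[0]-F[1]),"axis",sum(F)/2-(.0095 if z<.104 else .0065)*np.array([np.cos(r),np.sin(r)]))
a,b=g(358,155,.074),g(454,163,.074);print("guide",ang(a-b)-90,(a+b)/2-.058*np.array([.912,.41]))
a,b=g(330,473,.185),g(432,473,.185);print("bore flat",ang(a-b)-90)
E
python3 -m crank '[[[0,0.002,0.002,0,0.033],[0,0,0,0,0.0325],[0,0,0,0,0],[0,0,0,0,0]]]'; python3 avg.py
```

```text
19.682051395394936 0.019808307823286558 axis [0.57068662 0.08536965]
22.49277575151973 0.019411669532069516 axis [0.57283918 0.08640765]
guide 25.599765600277635 [0.5721207  0.08557371]
bore flat 30.193567768833745
clock: 15.9
tcp_pos: [0.5723, 0.0874, 0.1763]
tcp_rot: [[0.911, 0.413, -0.0], [0.413, -0.911, -0.0], [-0.0, -0.0, -1.0]]
contact_force: [0.3, -0.2, -1.0]
opening: 0.523
16.3 [0.5723 0.0874 0.1763] [0. 0. 0.] yaw 24.36077580006491 open 0.5208089702934063 F [ 0.7 -0.2 -0.8]
tool dx,dy mm 0.046000454162229254 0.8197595704103804
```

```bash
python3 -m crank '[[[0,0,0.0014,0.04,0],[0,0,0,0.04,0],[0,0,0,0.03,0],[0,0,0,0.02,0],[0,0,0,0,0],[0,0,0,0,0]]]'; python3 avg.py;  python3 -m crank '[[[0,0,0,0.004,0],[0,0,0,0.004,0],[0,0,0,0.004,0],[0,0,0,0,0]]]'
```

```text
clock: 16.9
tcp_pos: [0.5729, 0.0868, 0.1117]
tcp_rot: [[0.911, 0.412, 0.0], [0.412, -0.911, 0.0], [0.0, 0.0, -1.0]]
contact_force: [0.8, -0.3, -1.1]
opening: 0.524
17.3 [0.5734 0.0868 0.1122] [0.0002 0.     0.0002] yaw 24.336704326670105 open 0.5205768539963196 F [ 0.3 -0.4 -0.9]
tool dx,dy mm -0.6532684084324284 -0.16357927986218931
clock: 17.7
tcp_pos: [0.5722, 0.0867, 0.1047]
tcp_rot: [[0.911, 0.412, -0.001], [0.412, -0.911, -0.0], [-0.001, -0.0, -1.0]]
contact_force: [0.3, 0.1, -1.2]
opening: 0.524
```

Underside is at about 0.102 with no contact force. Continuing down.

```bash
python3 -m crank '[[[0,0,0,0.004,0],[0,0,0,0.004,0],[0,0,0,0.004,0],[0,0,0,0,0]]]';python3 -m crank '[[[0,0,0,0.004,0],[0,0,0,0.004,0],[0,0,0,0.004,0],[0,0,0,0.004,0],[0,0,0,0,0]]]'
```

```text
clock: 18.1
tcp_pos: [0.5723, 0.0868, 0.0989]
tcp_rot: [[0.911, 0.412, -0.001], [0.412, -0.911, -0.0], [-0.001, -0.0, -1.0]]
contact_force: [-0.6, 0.2, -1.7]
opening: 0.528
clock: 18.6
tcp_pos: [0.5723, 0.0868, 0.0909]
tcp_rot: [[0.911, 0.412, -0.001], [0.412, -0.911, -0.0], [-0.001, -0.0, -1.0]]
contact_force: [0.0, 0.5, -1.5]
opening: 0.522
```

It is sliding on freely, now about 17 mm past the shaft top.

```bash
python3 -m crank '[[[0,0,0,0.006,0],[0,0,0,0.006,0],[0,0,0,0.006,0],[0,0,0,0.006,0],[0,0,0,0.006,0],[0,0,0,0.006,0],[0,0,0,0.006,0],[0,0,0,0.006,0],[0,0,0,0.004,0],[0,0,0,0,0],[0,0,0,0,0]]]';python3 -m crank '[[[0,0,0,0.004,0],[0,0,0,0.004,0],[0,0,0,0.002,0],[0,0,0,0.002,0],[0,0,0,0,0],[0,0,0,0,0]]]'
```

```text
clock: 19.7
tcp_pos: [0.5726, 0.0868, 0.0653]
tcp_rot: [[0.911, 0.412, -0.0], [0.412, -0.911, 0.0], [-0.0, -0.0, -1.0]]
contact_force: [-0.1, 0.3, -3.0]
opening: 0.523
clock: 20.3
tcp_pos: [0.573, 0.0868, 0.0598]
tcp_rot: [[0.911, 0.412, 0.001], [0.412, -0.911, -0.0], [0.001, 0.0, -1.0]]
contact_force: [-0.6, 0.0, 4.0]
opening: 0.524
```

```bash
python3 -m crank '[[[0,0,0,0.002,0],[0,0,0,0.002,0],[0,0,0,0,0],[0,0,0,0,0]]]';python3 -m crank '[[[0,0,0,0.002,0],[0,0,0,0,0],[0,0,0,0,0]]]';python3 -m crank '[[[0,0,0,0.002,0],[0,0,0,0,0],[0,0,0,0,0]]]'
```

```text
clock: 20.7
tcp_pos: [0.5731, 0.0867, 0.0578]
tcp_rot: [[0.911, 0.412, 0.001], [0.412, -0.911, -0.0], [0.001, 0.0, -1.0]]
contact_force: [-1.5, 0.6, 5.4]
opening: 0.522
clock: 21.0
tcp_pos: [0.5731, 0.0868, 0.0571]
tcp_rot: [[0.911, 0.412, 0.001], [0.412, -0.911, -0.0], [0.001, 0.0, -1.0]]
contact_force: [-1.1, 0.2, 6.8]
opening: 0.522
clock: 21.3
tcp_pos: [0.5731, 0.0867, 0.0571]
tcp_rot: [[0.911, 0.412, 0.001], [0.412, -0.911, -0.0], [0.001, 0.001, -1.0]]
contact_force: [-4.3, -1.1, 13.4]
opening: 0.526
```

The collar has reached the stop: z is held at 0.0571 and the force has jumped to 13 N. One check picture before handing in.

```bash
python3 -m crank '[[[0,0,0,0,0],[0,0,0,0,0],[0,0,0,0,0]]]'; python3 - <<'E'
from h import *
w=cap("wrist");save(w,"w7");cv2.imwrite("pics/w7z.png",cv2.resize(w["img"][60:300,100:420],(800,600),interpolation=cv2.INTER_CUBIC))
E
```

```text
clock: 21.6
tcp_pos: [0.5731, 0.0867, 0.0571]
tcp_rot: [[0.911, 0.412, 0.001], [0.412, -0.911, -0.0], [0.001, 0.001, -1.0]]
contact_force: [-5.2, -0.1, 14.1]
opening: 0.527
```

View pics/w7z.png

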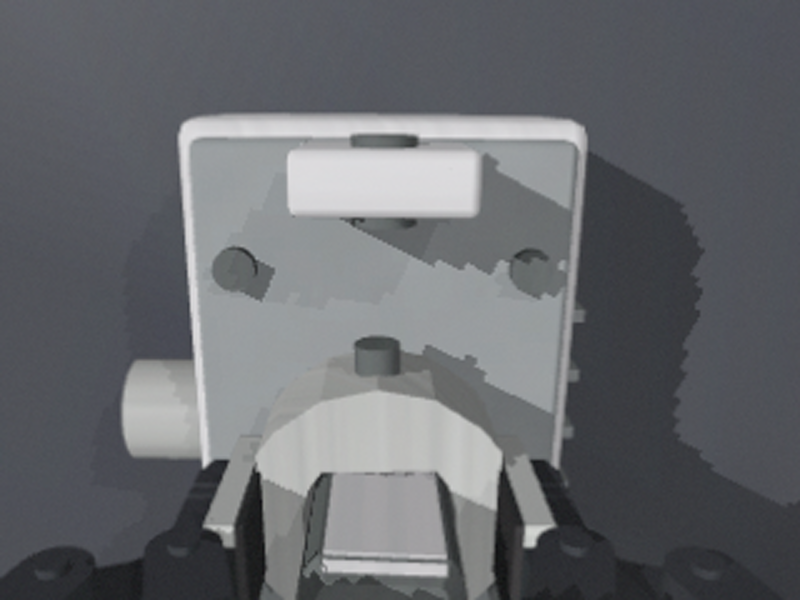

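The collar is on the shaft, flat on flat. Its screw at (377,355) points straight at the guide at (384,182), and the fingers are on both wrench flats. Handing in.

```bash
python3 -c "
from plant import robot
print(robot.finish_job())"
```

```text
the job is handed in; nothing more can be done
None
```

The D collar is on the shaft, screw towards the guide, and I handed the job in with it pressed down and still gripped. `finish_job()` gives no verdict, so the result rests on these checks:

- **Shaft:** I gripped it on the flat and turned it about 56°. The jaws ended at 24.5°, and the gearbox measured about 24.2° from the pictures, so they agree within about 1°. The collar was still on the desk then.
- **Collar:** It slid over the shaft with almost no side force, and I pressed it down until it hit the stop. The tool stopped at 57.1 mm, which puts the collar's underside at about 54 mm. Upward force rose from about 7 N to 14 N there, so it is on the stop and not only on the spring.
- **Last picture:** Flat on flat, with the screw pointing at the guide and the fingers on both wrench flats (opening 0.527). The clock was at 21.6 s of the 72 s allowed.

**Disagreements:**
- **Shaft position:** my estimates of the axis differed by 1–2 mm.
- **Shaft's starting angle:** two views put it 7° apart, but closing the fingers squared it up.
- **Wrong-way turn:** I turned the held collar 3° the wrong way above the shaft and corrected it before lowering.
- **Sideways force:** about 5 N remained at the end.

I never went near the mug, pen cup, cactus or spare collar, but I did not take a final picture to confirm they had not moved.

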